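# Fit a duct sleeve on the leak-test spigot

## Robot

A 6-joint arm with a two-finger parallel gripper is mounted at the origin on the work surface. World frame = base frame: x ahead of the robot, y to its left, z up, the work surface at z = 0. Lengths are in m, angles in rad, forces in N, time in s.
With the tool pointing down it reaches from about 0.3 to 0.825 m from the base axis. Payload 5.4 kg.
Tool frame: the origin (TCP) lies midway between the tips of the shut fingers; the grasp point (between the pads) lies 19 mm behind it; z points along the fingers, y is the line along which they close (so a half turn about z gives the same grasp; the last joint's range is limited). The gripper opens to 92 mm and grips with 3 to 60 N. Pads are 20 mm wide; open, the fingers measure 128 mm over their backs; the gripper's body (75 mm by 189 mm) begins 69 mm behind the grasp point.
Start: joints at [-1.445, 0.158, 1.597, -0, 1.386, -0.21], TCP at [0.189, -0.543, 0.215] pointing down, gripper open.
Joint ranges: [-2.91, 2.91], [-0.94, 2.29], [0.18, 2.7], [-1.29, 4.43], [0.17, 2.64], [-3, 3]. Speed limits (rad/s): [2.57, 2.57, 3.14, 3.14, 3.14, 3.14].

## Interface

Orientations are given as a unit quaternion [w, x, y, z].
In Python, from rig import arm gives the robot as it stands. The module is installed in compiled form; this text tells all that it offers. Calls block until the motion is done:
- arm.move_to(position, orientation): joint-space move of the TCP to a pose.
- arm.movel(position, attitude=None, speed=0.15): straight line of the TCP; attitude=None keeps the orientation; speed is the mean speed in m/s.
- arm.goto_joints(angles): joint-space move.
- arm.command_gripper(opening, force=None): opening from 0.0 (shut) to 1.0 (fully open); force is the grip in N (None keeps the last); returns when the fingers have stopped.
- arm.hold(seconds).
- arm.solve_ik(position, orientation): joint angles nearest the present ones, or None.
- arm.snapshot(name): name is "side" or "top"; returns a dict with "image" (384x512x3 uint8, red, green, blue), "range_z" (384x512 float32, m along the optical axis (not along the pixel's ray), 0 where there is no reading), "intrinsics" (3x3 intrinsics, pixels), "xyz" and "orientation" of the camera in the world. Camera axes: x right, y down, z forward; pixel columns grow to the right and rows downward; lengths in m; the calibration is good to about 2 mm. A picture is of the moment at which its call begins.
A pose or a line that the arm cannot do raises arm.Unreachable and nothing moves.
- arm.hand_in(): hands the job in; it is judged then, once.
Trained networks look in a picture, given as the dict that the camera call returned (one of the last four; its "shot" number tells which), for a name from the list of things; names that differ only in an ending like _2 or _b are one class to them, and where a whole thing is asked for, a point or a joint stands for the part that bears it (a point fixed in the world has none). Each returns a list of dicts, best first, with "conf" (0 to 1); they miss things now and then, are a little off and sometimes report something else, mostly with a low value. They report only what shows in the picture. A call takes as long as a camera call. They do not tell look-alikes from the thing itself.
- arm.regions_of(target, picture): "pixels" (384x512 bool, what is visible of it).
- arm.landmark_of(target, picture): "location" ([x, y, z] in m, in world coordinates, good to about 4 mm: a listed point, or the origin of a listed thing).
Readings, each from a call of its own:
- arm.current_clock(): time.
- arm.current_joints(): joint angles.
- arm.current_joint_velocities(): joint speeds.
- arm.current_joint_efforts(): joint torques, N m.
- arm.current_eef_pos(): TCP position.
- arm.current_eef_rot(): TCP orientation.
- arm.current_contact_force(): force on the tool from outside, world axes, zero at the start.
- arm.current_torque(): the same for the moment, N m.
- arm.current_gripper_width(): opening from 0.0 (shut) to 1.0 (fully open).
- arm.current_finger_force(): force on a finger pad.
Only numpy, scipy, OpenCV 4.12 (cv2) and the standard library are available. Lean on these libraries where they do the work, as an engineer would, in place of code of your own. Each camera call takes 0.05 s, during which the arm holds its last target. There are 200 camera calls.

## Task

Get the flanged black sleeve ready for its leak test: first stand it upright, wide end down, on the round steel checking plate and let go of it, so that it stands square on its own. Then take it again and push it, wide end down, onto the spigot of the test fixture until it has pressed the spigot's collar fully down, and let go. Do not shift or knock over the other things on the table.

Things in the scene. Friction and masses are not known exactly. Their poses are not given: they have to be found in the camera images.
- sleeve: the black plastic duct sleeve, a rigid tube 120 mm long, 50 mm outside and 42 mm bore right through, with a flange 64 mm across and 10 mm thick round one end (its wide end). Mass about 150 g. Origin: centre of the wide end's face; its z axis runs along the tube from the wide end to the plain end. At the start it lies level in the cradle, wide end roughly to the robot's left (+y)
- cradle: a fixed grey rest with two V-shaped saddles (at 35 mm either side of the middle, each 10 mm thick, their tops 33 mm above the table) on which the sleeve lies along the cradle's x axis, the tube's axis 45 mm above the table. The plain end of the sleeve points to the cradle's -x. Origin: centre of its underside, on the table
- plate: the checking plate, a fixed bare steel disc 124 mm across, 10 mm thick, on the table. Origin: centre of its underside, so its top is 10 mm above the origin
- port (a point): middle of the top face of the leak-test fixture, a fixed grey box 120 x 120 x 40 mm high; z up. On it stands a metal spigot, 39 mm in diameter, its tip 55 mm above this point and chamfered to 34 mm over the last 4 mm. The spigot is an eccentric, clamped: its centre stands 6 mm from this point, to a side that differs every time and is not measured
- fixture: the leak-test fixture itself. Origin: centre of its underside, 40 mm below the port point
- collar (a joint): the dark metal collar, a disc 62 mm across and 10 mm thick centred on the spigot: how far it has been pressed down the spigot, m: 0 = fully up, its top face 22 mm above the port point; 0.012 = fully down on the box, its top face 10 mm above the port point. It slides stiffly (about 8 N) and stays where it is left
- coupling: bystander: a plain black plastic tube standing on end, 50 mm outside, 85 mm long, no flange: not the sleeve. Origin: centre of its underside
- core: bystander: an empty cardboard core standing on end, 76 mm outside, 50 mm high. Origin: centre of its underside
- carton: bystander: a closed cardboard carton, 90 x 110 x 60 mm high. Origin: centre of its underside
- jar: bystander: a closed white plastic jar, 60 mm across, 85 mm high. Origin: centre of its underside
- spacer: bystander: a flat black plastic ring, 44 mm across, 16 mm high. Origin: centre of its underside
- bracket: bystander: a small black moulded L-shaped bracket, 70 x 34 mm, 30 mm high. Origin: centre of its underside
- cup: bystander: a white plastic cup, 70 mm across, 75 mm high. Origin: centre of its underside
Not all that is in view belongs to the job. What is shaped like the sleeve but red is not meant. There is more than one size of the plate; the job needs the smaller.

How it is judged:
On the way:
1. the sleeve stands by itself, wide end down, on the checking plate, released and at rest (angle between sleeve's own z axis and vertical below 0.07 rad and horizontal distance between sleeve and plate below 0.06 m and z of sleeve in the frame of plate between 0.006 and 0.014 m and contact force between sleeve and the arm below 0.2 N and contact force between sleeve and the fingers below 0.2 N and linear speed of sleeve below 0.02 m/s and angular speed of sleeve below 0.1 rad/s), for 0.2 s.
At the end, for the whole second after the job is handed in: the sleeve stands on the spigot, wide end down, upright within 4 degrees, its axis within 13 mm of the port point, its wide end's face less than 13.5 mm above the box's top, the collar pressed down by more than 9.5 of its 12 mm, the sleeve at rest (angle between sleeve's own z axis and vertical below 0.07 rad and horizontal distance between sleeve and port below 0.013 m and z of sleeve in the frame of port below 0.0135 m and value of joint collar above 0.0095 m and linear speed of sleeve below 0.02 m/s and angular speed of sleeve below 0.1 rad/s); the robot touches nothing.
It fails at once if a bystander is shifted by more than 30 mm or knocked over (distance of any of coupling, core, carton, jar, spacer, bracket, cup from where it was at the start of the episode above 0.03 m or angle between any of coupling, core, carton, jar, spacer, bracket, cup's own z axis and vertical above 0.6 rad).
It also fails if it takes over 67 s, if anything falls off the work surface, if the arm or the gripper's body presses on something with over 40 N, if the wrist force passes 120 N, or if a joint passes its speed limit or range.

## Working session

There is one attempt and no reset: what is moved stays moved. The work goes in short steps, each a Python script; the robot and the scene stay as the last script left them, time stands still between calls to the robot, and variables do not carry over. Pictures are saved under pics/ and viewed, at most 10 in all, crops included, and the job is handed in when it is done.

```bash
mkdir -p pics; cat > h.py <<'E'
import numpy as np, cv2
from scipy.spatial.transform import Rotation as R
from rig import arm
def quat(m): q=R.from_matrix(m).as_quat(); return [q[3],q[0],q[1],q[2]]
def mat(q): return R.from_quat([q[1],q[2],q[3],q[0]]).as_matrix()
def cloud(s):
    K=s["intrinsics"];z=s["range_z"];v,u=np.mgrid[:384,:512]
    p=np.stack([(u-K[0][2])/K[0][0]*z,(v-K[1][2])/K[1][1]*z,z],-1)
    w=p@mat(s["orientation"]).T+np.array(s["xyz"]); w[z==0]=np.nan; return w
def save(s,n): cv2.imwrite('pics/'+n+'.png',s["image"][:,:,::-1])
E
python3 - <<'E'
from h import *
for n in ("top","side"):
    s=arm.snapshot(n); save(s,n+'0'); print(n,np.round(s["xyz"],3)); w=cloud(s)
    for t in "sleeve cradle plate port fixture collar coupling core carton jar spacer bracket cup".split():
        try: l=[(np.round(d["location"],3).tolist(),round(d["conf"],2)) for d in arm.landmark_of(t,s)[:3]]
        except Exception as e: l=str(e)[:60]
        try: r=[(np.round(np.argwhere(d["pixels"]).mean(0)[::-1]).tolist(),int(d["pixels"].sum()),round(d["conf"],2),np.round(np.nanmedian(w[d["pixels"]],0),3).tolist()) for d in arm.regions_of(t,s)[:3]]
        except Exception as e: r=str(e)[:60]
        print(t,l,r)
print(arm.current_clock())
a=cv2.imread('pics/top0.png');b=cv2.imread('pics/side0.png')
cv2.imwrite('pics/both.png',cv2.resize(np.hstack([a,b]),(800,300)))
E
```

```text
top [0.458 0.027 1.096]
sleeve [([0.573, -0.244, 0.046], 0.93), ([0.404, -0.195, 0.036], 0.75)] [([357.0, 239.0], 819, 0.96, [0.392, -0.246, 0.049]), ([376.0, 181.0], 826, 0.78, [0.553, -0.294, 0.066]), ([175.0, 191.0], 1409, 0.37, [0.514, 0.275, 0.011])]
cradle [([0.552, -0.306, 0.001], 0.66), ([0.516, 0.273, -0.001], 0.2)] [([371.0, 192.0], 191, 0.69, [0.527, -0.296, 0.009]), ([281.0, 194.0], 1780, 0.66, [0.511, -0.031, 0.041])]
plate [([0.298, 0.198, 0.0], 0.86), ([0.515, 0.273, 0.003], 0.72)] [([197.0, 267.0], 3078, 0.88, [0.3, 0.2, 0.015]), ([175.0, 191.0], 1421, 0.69, [0.514, 0.273, 0.011])]
port [([0.512, -0.038, 0.039], 0.62), ([0.742, 0.285, -0.001], 0.39)] [([281.0, 194.0], 1851, 0.59, [0.511, -0.029, 0.041])]
fixture [([0.507, -0.033, -0.003], 0.82), ([0.733, -0.143, 0.0], 0.16)] [([281.0, 194.0], 1828, 0.58, [0.51, -0.031, 0.041])]
collar it knows: bracket, carton, core, coupling, cradle, cup, fixt [([281.0, 196.0], 189, 0.72, [0.505, -0.029, 0.062])]
coupling [([0.731, -0.014, -0.002], 0.55)] [([275.0, 115.0], 305, 0.75, [0.737, -0.01, 0.057]), ([320.0, 118.0], 1434, 0.4
[... 1649 characters left out ...]
core, coupling, cradle, cup, fixt [([268.0, 192.0], 186, 0.64, [0.49, -0.019, 0.061])]
coupling [([0.733, -0.009, -0.001], 0.76)] [([196.0, 167.0], 682, 0.9, [0.72, 0.002, 0.053])]
core [([0.735, 0.282, 0.0], 0.69)] [([93.0, 212.0], 1132, 0.85, [0.721, 0.289, 0.033])]
carton [([0.732, -0.142, 0.002], 0.57)] [([231.0, 158.0], 1460, 0.89, [0.711, -0.112, 0.047])]
jar [([0.741, 0.133, -0.0], 0.74)] [([149.0, 184.0], 918, 0.8, [0.721, 0.145, 0.054])]
spacer [([0.457, 0.146, 0.006], 0.69)] [([224.0, 247.0], 258, 0.52, [0.457, 0.149, 0.013])]
bracket [([0.509, -0.14, -0.0], 0.54)] [([291.0, 189.0], 173, 0.76, [0.521, -0.141, 0.015])]
cup [] [([263.0, 140.0], 596, 0.89, [0.728, -0.261, 0.055])]
2.6
```

View pics/top0.png

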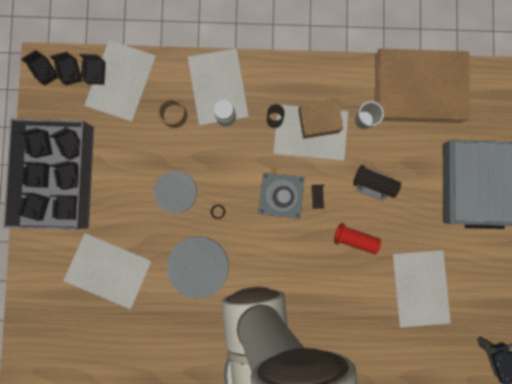

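View pics/side0.png

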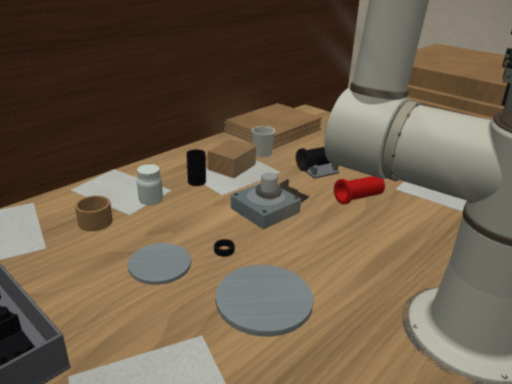

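Candidates for the sleeve are black with a flange at (377,182) in the top view, and red at (357,239). The black one lies in the grey cradle, so it is the one meant. The coupling at (275,115) has no flange and is standing. For the plate there are two discs, (175,191) and (197,267). The first looks like the smaller one, and I'll check that it is 124 mm across.

```bash
python3 - <<'E'
from h import *
s=arm.snapshot("top"); w=cloud(s); v,u=np.mgrid[:384,:512]
c=cv2.resize(s["image"][150:260,150:410,::-1],(780,330),interpolation=cv2.INTER_CUBIC); cv2.imwrite('pics/crop.png',c)
def near(p,r): return np.hypot(w[...,0]-p[0],w[...,1]-p[1])<r
img=s["image"].astype(int)
# plates
for p in ((.514,.274),(.3,.2)):
    m=near(p,.12)&(w[...,2]>.006)&(w[...,2]<.03)&(abs(img[...,0]-img[...,2])<30)&(near((.457,.147),.04)==0)
    n,l,st,cc=cv2.connectedComponentsWithStats(m.astype(np.uint8)); k=1+st[1:,4].argmax(); q=w[l==k]
    print('plate',(q.max(0)+q.min(0))/2,q.max(0)-q.min(0),q.mean(0),np.median(q[:,2]))
# spigot
for n in("top","side"):
    if n=="side": s2=arm.snapshot("side"); w=cloud(s2)
    m=near((.507,-.034),.05)&(w[...,2]>.0915); q=w[m]; print(n,'spigot',len(q),q.mean(0),q.max(0)-q.min(0),np.median(q[:,2]),(q.max(0)+q.min(0))/2)
    m=near((.507,-.034),.1)&(w[...,2]>.036)&(w[...,2]<.046); q=w[m][:,:2].astype(np.float32)
    print(' box',cv2.minAreaRect(q))
    # sleeve
    m=near((.55,-.295),.1)&(w[...,2]>.035); q=w[m]
    r=cv2.minAreaRect(q[:,:2].astype(np.float32)); print(' sleeve',len(q),r,np.max(q[:,2]))
    a=np.array([.33,.94]);a/=np.hypot(*a)
    for it in range(3):
        t=(q[:,:2]-[.552,-.305])@a; d=q[:,:2]@[-a[1],a[0]]
        # midline per slice
        e=[];
        for lo in np.arange(-.05,.045,.01):
            k=(t>lo)&(t<lo+.01)
            if k.sum()>5: e.append((lo+.005,(d[k].max()+d[k].min())/2,d[k].max()-d[k].min()))
        e=np.array(e); pf=np.polyfit(e[:,0],e[:,1],1); nn=np.array([-a[1],a[0]])
        a=a+pf[0]*nn; a/=np.hypot(*a)
    print(' axis',a,'t range',t.min(),t.max(),'off',pf[1]-np.array([.552,-.305])@nn,'widths',np.round(e[:,2],3))
E
```

```text
plate [0.51395247 0.27372698 0.01218661] [0.11991828 0.12284569 0.01209749] [0.51384297 0.27367607 0.01072273] 0.01070764499025767
plate [0.3004711  0.20033149 0.01415148] [0.17363345 0.17451051 0.01429031] [0.29973877 0.20033357 0.01453758] 0.014505076722780008
top spigot 149 [ 0.50608959 -0.03613325  0.09513135] [0.03500384 0.03534664 0.00867596] 0.09500329055100964 [ 0.50643178 -0.03600604  0.09589725]
 box ((0.5108250379562378, -0.03245868533849716), (0.11981300264596939, 0.11970110982656479), 84.82000732421875)
 sleeve 807 ((0.5532641410827637, -0.30115020275115967), (0.12054622173309326, 0.06246994063258171), 69.38372802734375) 0.08050946144296889
 axis [0.34357595 0.93912489] t range -0.056268507241409874 0.0643947774747905 off -0.0008925678349470667 widths [0.049 0.055 0.049 0.047 0.048 0.049 0.048 0.048 0.057 0.049]
side spigot 115 [ 0.50272351 -0.03469597  0.09523908] [0.0354208  0.03803575 0.00635746] 0.09561337483243315 [ 0.50343064 -0.03737902  0.09488437]
 box ((0.5092085599899292, -0.03292398154735565), (0.1220916360616684, 0.12483346462249756), 86.26961517333984)
 sleeve 467 ((0.5650647878646851, -0.27973419427871704), (0.07866162806749344, 0.06498169898986816), 76.62330627441406) 0.07905183231128832
 axis [0.48926498 0.87213518] t range -0.01655145455710523 0.06691563939099641 off 0.009320324563121263 widths [0.034 0.036 0.038 0.036 0.052 0.054]
```

View pics/crop.png

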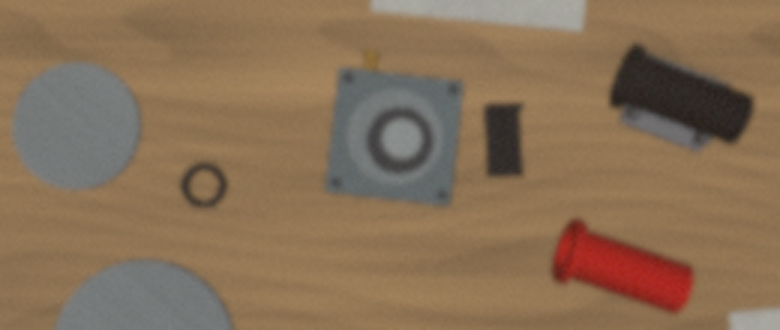

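The crop shows the black flanged sleeve in the cradle at (680,95), with its flange to the left. The disc at (77,125) measures 120–123 mm, so it is the checking plate. The spigot lies 6 mm from the box centre, as it should. Next I'll check reach for a tilted grasp.

```bash
cat >> h.py <<'E'
AX=np.array([.3436,.9391,0]); AX/=np.linalg.norm(AX); UP=np.array([0,0,1.])
G=np.array([.5511,-.310,.045]); L=.069
PL=np.array([.5139,.2737,.010]); SP=np.array([.5061,-.0361])
def rot(z,y): return np.column_stack([np.cross(y,z),y,z])
def grasp(th,sg):
    z=-UP*np.cos(th)+AX*np.sin(th); y=sg*np.cross(UP,AX); return rot(z,y)
def stand(th,sg,yaw):
    # rigidly turn grasp so that plain-end axis -AX -> UP, heading yaw of tool z
    zs=-AX; r=-UP; S0=np.column_stack([r,np.cross(zs,r),zs])
    r1=np.array([np.cos(yaw),np.sin(yaw),0]); S1=np.column_stack([r1,np.cross(UP,r1),UP])
    return S1@S0.T@grasp(th,sg)
def tcp(g,M): return g+.019*M[:,2]
E
python3 - <<'E'
from h import *
for thd in (30,40,45,50):
  th=np.radians(thd)
  for sg in(1,-1):
    M=grasp(th,sg); ok=[arm.solve_ik(tcp(G+d*UP,M),quat(M)) for d in(0,.15)]
    print(thd,sg,[None if o is None else np.round(o,2).tolist() for o in ok])
    if ok[0] is None: continue
    for yd in range(-60,181,20):
        S=stand(th,sg,np.radians(yd)); o=[arm.solve_ik(tcp(PL+(L+d)*UP,S),quat(S)) for d in (0,.1)]
        if all(x is not None for x in o): print('   yaw',yd,np.round(o[0],2).tolist())
E
```

```text
30 1 [[-0.92, 0.65, 1.43, 0.45, 1.38, 2.42], [-0.92, 0.47, 1.37, 0.44, 1.6, 2.52]]
   yaw -60 [0.73, 0.69, 1.56, -1.04, 1.39, -2.45]
   yaw -40 [0.73, 0.53, 1.83, -1.27, 1.12, -2.47]
   yaw 40 [-0.05, 0.12, 2.41, 1.94, 0.68, -0.9]
   yaw 60 [-0.2, 0.24, 2.26, 1.47, 0.97, -0.8]
   yaw 80 [-0.23, 0.4, 2.03, 1.17, 1.22, -0.8]
   yaw 100 [-0.19, 0.56, 1.77, 0.95, 1.45, -0.82]
   yaw 120 [-0.11, 0.72, 1.51, 0.77, 1.67, -0.88]
   yaw 140 [-0.02, 0.88, 1.25, 0.61, 1.89, -0.98]
   yaw 160 [0.08, 1.02, 1.01, 0.43, 2.08, -1.12]
   yaw 180 [0.19, 1.13, 0.82, 0.21, 2.23, -1.34]
30 -1 [[-0.92, 0.65, 1.43, 0.45, 1.38, -0.72], [-0.92, 0.47, 1.37, 0.44, 1.6, -0.62]]
   yaw -60 [0.73, 0.69, 1.56, -1.04, 1.39, 0.69]
   yaw -40 [0.73, 0.53, 1.83, -1.27, 1.12, 0.68]
   yaw 40 [-0.05, 0.12, 2.41, 1.94, 0.68, 2.25]
   yaw 60 [-0.2, 0.24, 2.26, 1.47, 0.97, 2.34]
   yaw 80 [-0.23, 0.4, 2.03, 1.17, 1.22, 2.34]
   yaw 100 [-0.19, 0.56, 1.77, 0.95, 1.45, 2.32]
   yaw 120 [-0.11, 0.72, 1.51, 0.77, 1.67, 2.26]
   yaw 140 [-0.02, 0.88, 1.25, 0.61, 1.89, 2.17]
   yaw 160 [0.08, 1.02, 1.01, 0.43, 2.08, 2.02]
   yaw
[... 2785 characters left out ...]
0 [0.12, 0.77, 1.24, 0.3, 1.76, -1.14]
   yaw 180 [0.21, 0.85, 1.12, 0.14, 1.86, -1.37]
50 -1 [[-1.01, 0.83, 1.31, 0.65, 1.62, -0.84], [-1.01, 0.62, 1.29, 0.67, 1.8, -0.7]]
   yaw -60 [0.62, 0.51, 1.64, -0.76, 1.19, 0.46]
   yaw -40 [0.61, 0.37, 1.84, -0.88, 0.94, 0.28]
   yaw -20 [0.54, 0.22, 2.03, -0.97, 0.65, 0.05]
   yaw 0 [0.42, 0.09, 2.18, -0.9, 0.34, -0.37]
   yaw 20 [0.25, 0.02, 2.26, 0.37, 0.18, -2.01]
   yaw 80 [-0.08, 0.25, 1.99, 0.85, 1.02, 2.73]
   yaw 100 [-0.07, 0.39, 1.8, 0.72, 1.24, 2.55]
   yaw 120 [-0.02, 0.53, 1.6, 0.59, 1.44, 2.38]
   yaw 140 [0.04, 0.66, 1.41, 0.45, 1.62, 2.21]
   yaw 160 [0.12, 0.77, 1.24, 0.3, 1.76, 2.0]
   yaw 180 [0.21, 0.85, 1.12, 0.14, 1.86, 1.77]
```

```bash
python3 - <<'E'
from h import *
th=np.radians(45); M=grasp(th,-1); q=quat(M)
arm.command_gripper(1.0,40)
arm.move_to(tcp(G,M)-.13*M[:,2],q)
arm.movel(tcp(G,M),q,speed=.1)
print(arm.current_contact_force())
arm.command_gripper(0.0,40)
print(arm.current_gripper_width()*92,arm.current_finger_force(),arm.current_contact_force())
arm.movel(tcp(G,M)+.22*UP,q,speed=.15)
S=stand(th,-1,np.radians(-60)); qs=quat(S)
arm.move_to(tcp(PL+(L+.12)*UP,S),qs)
print(arm.current_gripper_width()*92,arm.current_contact_force(),arm.current_clock())
for n in("top","side"):
    s=arm.snapshot(n); save(s,n+'1'); print([(np.round(d["location"],3),round(d["conf"],2)) for d in arm.landmark_of("sleeve",s)])
a=cv2.imread('pics/top1.png')[110:300,90:345];b=cv2.imread('pics/side1.png')[120:360,60:380]
cv2.imwrite('pics/held.png',np.hstack([cv2.resize(a,(400,298)),cv2.resize(b,(398,298))]))
E
```

```text
[-0.56243065 -0.4282292   0.76491219]
50.261253171354404 39.987210631370544 [-4.56840505  0.44678832  2.95847945]
49.666377140835046 [ 0.14711537  0.28408201 -1.85094276] 10.2083
[(array([ 0.406, -0.194,  0.033]), 0.91), (array([0.517, 0.275, 0.135]), 0.72), (array([ 0.512, -0.035, -0.   ]), 0.59)]
[(array([0.512, 0.272, 0.134]), 0.96), (array([ 0.408, -0.197,  0.035]), 0.66)]
```

View pics/held.png

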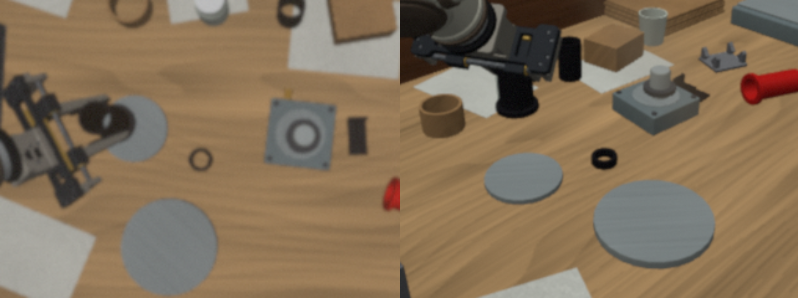

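The right-hand view shows the sleeve held upright with its flange down at (517,105). The left-hand view shows it over the small plate at (105,120). Next I'll lower it until it touches the plate.

```bash
python3 - <<'E'
from h import *
th=np.radians(45); S=stand(th,-1,np.radians(-60)); qs=quat(S)
P=tcp(PL+L*UP,S)
arm.movel(P+.012*UP,qs,speed=.15); f0=arm.current_contact_force()[2]
d=.012
while d>-.008:
    d-=.001; arm.movel(P+d*UP,qs,speed=.03); f=arm.current_contact_force()[2]-f0
    if f>3: break
print('contact d',d,f,arm.current_torque())
arm.command_gripper(1.0); arm.hold(.3)
arm.movel(P+d*UP-.13*S[:,2],qs,speed=.15)
print(arm.current_clock())
s=arm.snapshot("top"); save(s,'top2'); w=cloud(s)
print([(np.round(d["location"],3),round(d["conf"],2)) for d in arm.landmark_of("sleeve",s)])
m=(np.hypot(w[...,0]-PL[0],w[...,1]-PL[1])<.06)&(w[...,2]>.122)&(w[...,2]<.14); q=w[m]; 
print('rim',len(q),q.min(0),q.max(0),(q.max(0)+q.min(0))/2, cv2.minEnclosingCircle(q[:,:2].astype(np.float32)))
A=np.c_[q[:,:2]-q[:,:2].mean(0),np.ones(len(q))]; print('slope',np.linalg.lstsq(A,q[:,2],rcond=None)[0])
s=arm.snapshot("side"); save(s,'side2'); print([(np.round(d["location"],3),round(d["conf"],2)) for d in arm.landmark_of("sleeve",s)])
a=cv2.imread('pics/top2.png')[110:300,90:345];b=cv2.imread('pics/side2.png')[120:360,60:380]
cv2.imwrite('pics/stood.png',np.hstack([cv2.resize(a,(400,298)),cv2.resize(b,(398,298))]))
E
```

```text
contact d -0.0040000000000000036 6.780359839168239 [-0.27667884  0.14022002 -0.31840761]
17.35
[(array([ 0.407, -0.196,  0.032]), 0.89), (array([0.517, 0.275, 0.012]), 0.72)]
rim 106 [0.49231353 0.25071477 0.12288123] [0.53921526 0.29894741 0.13435058] [0.51576439 0.27483109 0.12861591] ((0.5148787498474121, 0.2759586274623871), 0.025432167574763298)
slope [0.01137911 0.0015763  0.12925917]
[(array([ 0.406, -0.197,  0.034]), 0.86), (array([0.511, 0.273, 0.013]), 0.64)]
```

View pics/stood.png

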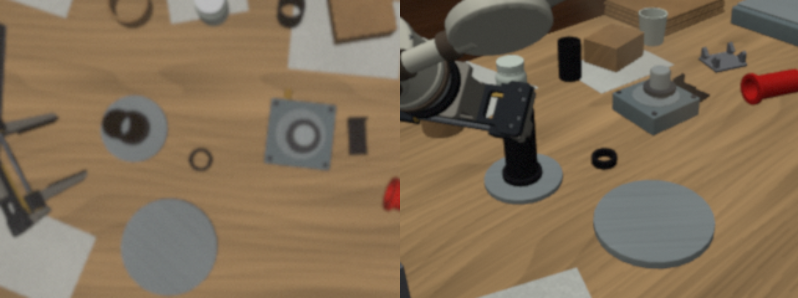

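The sleeve stands on the small plate at (125,122) in the left half and (520,160) in the right half. Its rim is level at 0.129 m and centred at about (0.515, 0.275). Next I'll regrasp it from above and carry it to the spigot.

```bash
python3 - <<'E'
from h import *
C=np.array([.5152,.2752])
q0=arm.current_eef_rot(); p=np.array(arm.current_eef_pos()); M0=mat(q0)
arm.movel(p-.05*M0[:,2]+.1*UP,q0,speed=.25)
best=None; j=np.array(arm.current_joints())
for yd in range(0,360,15):
    y=np.array([np.cos(np.radians(yd)),np.sin(np.radians(yd)),0]); D=rot(-UP,y)
    o=[arm.solve_ik(x,quat(D)) for x in ([*C,.21],[*C,.086],[*SP,.24],[*SP,.12])]
    if any(x is None for x in o): continue
    c=max(abs(np.array(x)-j).max() for x in o)
    if best is None or c<best[0]: best=(c,yd,D)
print(best[:2]); D=best[2]; qd=quat(D); np.save('D.npy',D)
arm.move_to([*C,.22],qd)
arm.movel([*C,.086],qd,speed=.12); print(arm.current_contact_force())
arm.command_gripper(0.0,40); print(arm.current_gripper_width()*92,arm.current_contact_force(),arm.current_torque())
arm.movel([*C,.25],qd,speed=.2)
# sleeve face is .076 below TCP; tip at .095
arm.movel([*SP,.25],qd,speed=.2)
arm.movel([*SP,.190],qd,speed=.1)
print(arm.current_clock(),arm.current_contact_force(),arm.current_eef_pos())
for n in("top","side"): s=arm.snapshot(n); save(s,n+'3'); print([(np.round(d["location"],3),round(d["conf"],2)) for d in arm.landmark_of("sleeve",s)])
cv2.imwrite('pics/hover.png',cv2.resize(cv2.imread('pics/side3.png')[90:240,180:360],(720,600)))
E
```

```text
(np.float64(1.15584849252089), 0)
[-0.54068506  0.05388963 -0.37767171]
50.120955759289195 [-0.17261258 -0.78151365  0.72801421] [-0.05083543  0.01411976  0.00682547]
24.4 [-0.30824644  0.61591138 -0.40908668] [ 0.50651621 -0.03616094  0.19058529]
[(array([ 0.406, -0.196,  0.034]), 0.97)]
[(array([ 0.552, -0.303, -0.004]), 0.69), (array([ 0.505, -0.037,  0.117]), 0.6), (array([ 0.406, -0.194,  0.032]), 0.37)]
```

View pics/hover.png

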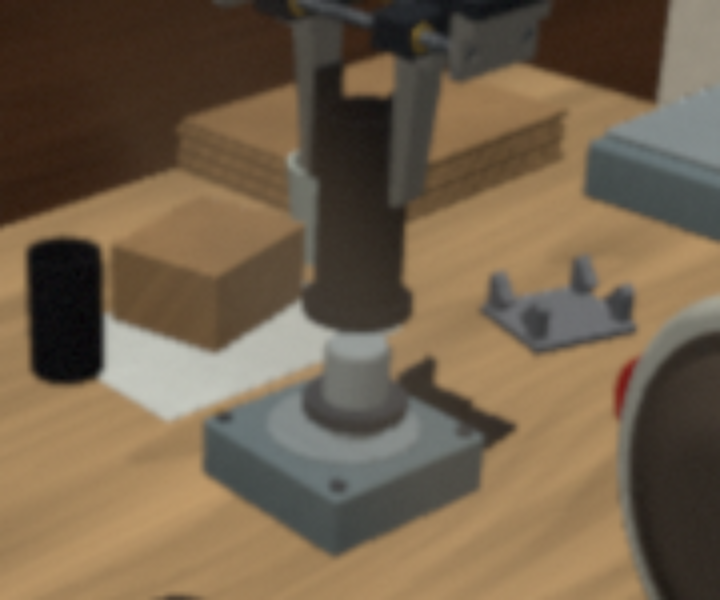

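The side view shows the sleeve at (358,215) directly above the spigot at (357,370), with their axes in line. I'll lower it while watching the force.

```bash
python3 - <<'E'
from h import *
qd=quat(np.load('D.npy')); xy=SP.copy(); f0=np.array(arm.current_contact_force())
z=.176; arm.movel([*xy,z],qd,speed=.08)
while z>.142:
    z-=.003; arm.movel([*xy,z],qd,speed=.04)
    f=np.array(arm.current_contact_force())-f0; print(round(z,3),np.round(f,1),np.round(np.array(arm.current_torque()),2),np.round(arm.current_eef_pos(),4))
    if f[2]>10: break
    xy=xy+np.clip(f[:2]*.0001,-.0005,.0005) if np.hypot(*f[:2])>3 else xy
print(arm.current_clock(),xy)
E
```

```text
0.173 [-0.7  0.3 -0.8] [-0.07 -0.08 -0.03] [ 0.506  -0.0361  0.1729]
0.17 [-0.6 -0.  -0.9] [-0.06 -0.07 -0.04] [ 0.5059 -0.0361  0.1698]
0.167 [-0.   0.  -0.4] [-0.03 -0.06  0.02] [ 0.5059 -0.036   0.1667]
0.164 [ 0.2  0.1 -1.2] [-0.02 -0.11 -0.06] [ 0.5059 -0.036   0.1637]
0.161 [-0.4 -0.3 -0.7] [-0.01 -0.05 -0.  ] [ 0.506  -0.036   0.1607]
0.158 [ 0.4 -0.1 -0.1] [-0.01 -0.09  0.01] [ 0.506  -0.036   0.1577]
0.155 [ 0.4  0.5 -1.3] [-0.04 -0.11  0.04] [ 0.506  -0.036   0.1547]
0.152 [ 0.4 -0.1 -1.2] [-0.01 -0.1  -0.03] [ 0.506  -0.036   0.1518]
0.149 [ 0.7 -0.  -1.3] [-0.07 -0.14  0.01] [ 0.506  -0.036   0.1487]
0.146 [-0.2 -0.1 -1.2] [-0.02 -0.07  0.01] [ 0.5061 -0.036   0.1457]
0.143 [ 0.3 -0.5 -0.4] [-0.05 -0.07 -0.  ] [ 0.5061 -0.036   0.1428]
0.14 [ 0.5 -1.2 -0.7] [-0.06 -0.12  0.04] [ 0.5061 -0.036   0.1398]
27.925 [ 0.5061 -0.0361]
```

It went on cleanly, so now I'll press the collar down to its stop.

```bash
python3 - <<'E'
from h import *
qd=quat(np.load('D.npy')); arm.command_gripper(0.0,55); f0=np.array(arm.current_contact_force())
z=.140
while z>.112:
    z-=.002 if z>.13 else .001; arm.movel([*SP,z],qd,speed=.03)
    f=np.array(arm.current_contact_force())-f0; print(round(z,3),np.round(f,1),round(arm.current_eef_pos()[2],4))
    if f[2]>28: break
arm.hold(.2); p=arm.current_eef_pos()
arm.command_gripper(1.0); arm.hold(.2)
arm.movel([p[0],p[1],.30],qd,speed=.2)
arm.hold(.5); s=arm.snapshot("side"); save(s,'side4'); t=arm.snapshot("top"); w=cloud(t)
m=(np.hypot(w[...,0]-SP[0],w[...,1]-SP[1])<.04)&(w[...,2]>.15)&(w[...,2]<.19); q=w[m]
print('rim',len(q),np.median(q[:,2]) if len(q) else 0, (q.max(0)+q.min(0))/2 if len(q) else 0)
for x in(s,t): print([(np.round(d["location"],3),round(d["conf"],2)) for d in arm.landmark_of("sleeve",x)])
print(arm.current_clock())
cv2.imwrite('pics/end.png',cv2.resize(cv2.imread('pics/side4.png')[90:240,180:360],(720,600)))
E
```

```text
0.138 [ 0.2 -0.5 -0.2] 0.1379
0.136 [-1.6 -0.9  3.7] 0.1364
0.134 [-1.5 -0.7  6.1] 0.1346
0.132 [-2.3 -0.4  7.2] 0.1326
0.13 [-2.7 -1.   7.3] 0.1306
0.129 [-3.9 -1.3  8.6] 0.1298
0.128 [-3.5 -0.6  9. ] 0.1289
0.127 [-2.6 -0.9  8. ] 0.1279
0.126 [-3.5 -0.3  9.2] 0.1269
0.125 [-3.4 -0.3  9.2] 0.126
0.124 [-5.3 -0.3 13.9] 0.1256
0.123 [-7.3 -0.  18.6] 0.1255
0.122 [-9.9  0.5 24.6] 0.1254
0.121 [-11.9   1.4  31.9] 0.1253
rim 7 0.16719357607445795 [ 0.49401413 -0.01571787  0.16134276]
[(array([ 0.501, -0.034,  0.051]), 0.72), (array([ 0.408, -0.197,  0.032]), 0.62)]
[(array([ 0.405, -0.193,  0.036]), 0.6), (array([ 0.507, -0.036,  0.05 ]), 0.51)]
34.5417
```

View pics/end.png

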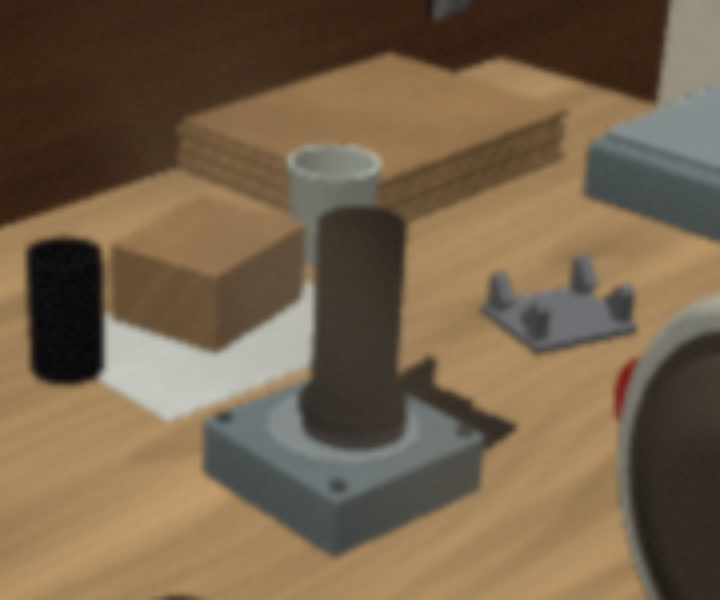

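The side view shows the sleeve upright on the box at (355,330). The collar went down to a firm stop after about 12 mm of travel, and the arm is clear.

```bash
python3 -c "
from rig import arm
print(arm.hand_in())"
```

```text
the job is handed in; nothing more can be done
None
```

I stood the sleeve on the small checking plate and let go, then pushed it wide end down onto the spigot until the collar hit its stop, released it and handed the job in at about 35 s; no bystander was touched that I could see, but the judge's verdict was not shown.

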